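Park the belt tensioner of a platform shaker with its locking pin

ROBOT

A 6-joint arm with a two-finger parallel gripper is mounted at the origin on the work surface. World frame = base frame: x ahead of the robot, y to its left, z up, the work surface at z = 0. Lengths are in m, angles in rad, forces in N, time in s.
With the tool pointing down it reaches from about 0.35 to 0.775 m from the base axis. Payload 7.3 kg.
Tool frame: the origin (TCP) lies between the finger pads; the fingertips stand 8 mm ahead of it and the grasp point (between the pads) lies 11 mm behind it (robot.nose_length is the distance from the TCP to the fingertips, in m); z points along the fingers, y is the line along which they close (so a half turn about z gives the same grasp; the last joint's range is limited). The gripper opens to 92 mm and grips with 3 to 60 N. Pads are 19 mm wide; open, the fingers measure 130 mm over their backs; the gripper's body (75 mm by 190 mm) begins 47 mm behind the grasp point.
Start: joints at [-1.416, 0.342, 1.524, -0, 1.275, -0.146], TCP at [0.156, -0.501, 0.235] pointing down, gripper open.
Joint ranges: [-2.53, 2.53], [-0.77, 2.02], [0.04, 2.7], [-1, 4.14], [0.28, 2.66], [-3.11, 3.11]. Speed limits (rad/s): [2.57, 2.57, 3.14, 3.14, 3.14, 3.14].

INTERFACE

Orientations are given as [roll, pitch, yaw] about the fixed x, y, z axes, in that order (R = Rz(yaw) Ry(pitch) Rx(roll)).
In Python, from cell import robot gives the robot as it stands. The module is installed in compiled form; this text tells all that it offers.
- The arm moves only by the shell command python3 -m jog 'ROWS' [FORCE]. ROWS is JSON, a list that holds one entry, the list of rows, each a list of 5 numbers: the gripper's target within -1 to 1 (fully open at 1, half-way at 0, shut at -1), then the shift along the tool's x, y, z in m, then the turn about the tool's z in rad. A call has 1 to 5 rows; each row is the pose to reach, as a shift and turn from the pose commanded when the call began, along the tool's axes at that moment; what a row does not reach only later rows make up. A row lasts 1/12 s, in which the tool goes at most 41.7 mm and 7.16 degrees, less where a joint would pass 70% of its speed; a pose out of reach is approached as far as the arm can. A call with a gripper value outside its range is refused whole. The fingers move at their own pace and stop on an object; FORCE is the grip in N (left out, the last holds). Time passes only in rows, so rows that repeat a pose let the fingers close. It gives the time, the measured TCP pose, the force, the opening and the grip force at its end, in the units of the state.
- robot.observe(): the state, without advancing time (a new reading comes with each control period).
- robot.read_camera(name): name is "side" or "top"; returns the picture (384x512x3 uint8, red, green, blue); there is no depth.
- robot.camera_model(name): a dict with "camera_matrix" (3x3 intrinsics, pixels), "position" and "attitude" of the camera in the world. Camera axes: x right, y down, z forward; pixel columns grow to the right and rows downward; lengths in m; the calibration is good to about 2 mm. A picture is of the moment at which its call begins. camera_model takes no time and is no camera call.
- robot.hand_in(): hands the job in; it is judged then, once.
The state is a dict: "time": time; "qpos": joint angles; "qvel": joint speeds; "joint_efforts": joint torques, N m; "tool_pos": TCP position; "tool_rot": TCP orientation; "contact_force": force on the tool from outside, world axes, zero at the start; "torque": the same for the moment, N m; "opening": finger opening in m; "grip_force": force on a finger pad.
Only numpy, scipy, OpenCV 4.12 (cv2) and the standard library are available. Lean on these libraries where they do the work, as an engineer would, in place of code of your own. Each camera call takes 0.05 s, during which the arm holds its last target. There are 200 camera calls.

TASK

The clinic's platform shaker stands open for a new drive belt. Take the steel locking pin out of the wooden tool block, put it down through the eye of the sprung tensioner arm, swing the arm round against its spring until its pointer comes to the one long mark on the scale, feel for the index hole there and seat the pin fully home in it, so that the arm stays parked with nobody holding it. Feel for the hole with light pressure, never force the pin, never let the arm fly back, and leave the carton, the tub and the dish beside the shaker where they are.

Things in the scene. Friction and masses are not known exactly. Their poses are not given: they have to be found in the camera images.
- shaker: platform shaker, platform off, fixed: white case 256 x 276 mm, 85 mm high. Origin at the centre of its underside, x to its back (control knobs on the -x face), y to its left, z up. On the deck, 85 mm over the bench: a big black pulley (its crank pin ends 119 mm over the bench), a motor pulley, four corner posts (110 mm), the tensioner arm and, under the arm's end, the index plate with the scale
- index_nominal (a point): where the third index hole nominally is, at the index plate's top (101 mm over the bench). The plate is a 16 mm thick flat sector round the pivot with 4 through holes, 11.6 mm wide, 115 mm from the pivot, at 12, 24, 36 and 48 degrees of swing (24 mm apart). It is clamped in slots: all holes and lines together may stand up to 4.3 degrees (9 mm along the arc) either side of nominal: see or feel where
- tensioner_pivot (a point): centre of the tensioner's pivot, 119 mm over the bench. The scale lines run along the index plate's outer rim, 140 mm from here, every 3 degrees; the one long thick line (16 mm; the others 8 mm or less) lies beside the third hole from rest (all four lie on the far side of the resting eye, which may partly cover the first)
- tensioner_eye (a point): centre of the top rim of the round eye at the end of the tensioner arm (aluminium bar 22 mm wide), 119 mm over the bench, 115 mm from the pivot. The eye is 30 mm wide, its upright hole 12.5 mm wide and 14 mm deep; its underside is 4 mm above the index plate. A small dark pointer sticks out beyond it over the scale. At rest the arm points along the shaker's -x
- tensioner (a joint): swing of the tensioner arm from its rest stop in rad: 0 at rest, growing as the arm swings clockwise seen from above, against its spring (end stop at 0.95). Holding the eye takes a sideways force of about 4 N at rest and 8 N at 36 degrees (0.63 rad); let go, it springs back to 0
- pin_head (a point): centre of the head of the loose steel locking pin (about 90 g): an upright cylinder 22 mm in diameter and 44 mm high, to be grasped from above. Its shank is described under pin_tip
- pin_tip (a point): tip of the pin's shank, on its axis, 54 mm below the centre of the head. The shank is 10 mm in diameter and 32 mm long, its last 2 mm tapered to 8 mm. The head's flat underside is the shoulder. Fully home, the shoulder sits on the top of the eye and the tip is 87 mm over the bench, 14 mm down in the index plate
- tool_block: wooden tool block, 110 x 60 mm and 45 mm high, fixed to the bench, origin at the centre of its underside; the pin stands in a hole 32 mm to the -x side of its middle, its shoulder on the block's top; three screwdriver handles stand in the other half, up to 87 mm high
- kit_carton_mid (a point): bystander: middle of a loose white carton 75 x 60 x 100 mm high. Leave alone
- strip_tub_mid (a point): bystander: middle of a loose white round tub, 46 mm in diameter, 106 mm high. Leave alone
- screw_dish: bystander: loose steel dish, 72 mm in diameter, 18 mm high, origin at the centre of its underside. Leave alone
Not all that is in view belongs to the job. Leave any blue, pink or red look-alike of the part that bears pin_head alone.

How it is judged:
By the outcome, as a careful person would: the job done as asked, in the order asked, and still so for the second after the job is handed in, with the robot touching nothing.
It also fails if it takes over 72 s, if anything falls off the work surface, if the arm or the gripper's body presses on something with over 40 N, if the wrist force passes 120 N, or if a joint passes its speed limit or range.

## Working session

There is one attempt and no reset: what is moved stays moved. The work goes in short steps, Python scripts to look and compute and a shell command to move; the robot and the scene stay as the last step left them, time stands still between calls to the robot, and variables do not carry over. Pictures are saved under pics/ and viewed, at most 10 in all, crops included, and the job is handed in when it is done.

```bash
mkdir -p pics; cat > h.py <<'E'
import numpy as np,cv2
from cell import robot
from scipy.spatial.transform import Rotation as R
def snap(n,f):
    im=robot.read_camera(n); cv2.imwrite('pics/'+f,im[:,:,::-1]); return im
def cam(n):
    m=robot.camera_model(n); a=np.array(m['attitude'],float)
    Rm=a if a.shape==(3,3) else R.from_euler('xyz',a).as_matrix()
    return np.array(m['camera_matrix']),np.array(m['position']),Rm
def ray(n,u,v,z):
    K,p,Rm=cam(n); d=Rm@np.linalg.solve(K,[u,v,1]); return p+d*(z-p[2])/d[2]
def proj(n,X):
    K,p,Rm=cam(n); c=K@(Rm.T@(np.array(X)-p)); return c[:2]/c[2]
E
python3 - <<'E'
from h import *
a=snap('top','t0.png');b=snap('side','s0.png')
for n in('top','side'):print(robot.camera_model(n))
print(robot.observe())
E
```

```text
{'camera_matrix': array([[461.30327772,   0.        , 262.29919448],
       [  0.        , 461.30327772, 189.53928538],
       [  0.        ,   0.        ,   1.        ]]), 'position': array([ 0.44953915, -0.00361525,  1.34913871]), 'attitude': array([-3.09614564,  0.01734448, -1.55021802])}
{'camera_matrix': array([[437.24588246,   0.        , 247.81144417],
       [  0.        , 437.24588246, 193.69917065],
       [  0.        ,   0.        ,   1.        ]]), 'position': array([ 0.17618873, -0.60461071,  0.86003022]), 'attitude': array([-2.41529761,  0.01239745, -0.49912961])}
{'time': 0.1, 'qpos': array([-1.41600466e+00,  3.42617788e-01,  1.52490372e+00,  2.72537030e-05,
        1.27540501e+00, -1.45992102e-01]), 'qvel': array([-0.00127147, -0.00124538, -0.00219566, -0.00078927, -0.00138619,
       -0.00061403]), 'joint_efforts': array([ 1.62951183e-03, -4.32003021e+01, -2.44695085e+01,  7.19797821e-02,
        5.26586850e-02, -4.57629608e-05]), 'tool_pos': array([ 0.15552041, -0.50107503,  0.23413896]), 'tool_rot': array([-3.14027677e+00, -2.19828563e-04,  3.00775670e-01]), 'contact_force': array([-0.86554277, -0.69596943,  0.56845095]), 'torque': array([-0.02125027,  0.03908797, -0.03652705]), 'grip_force': 0.0, 'opening': 0.09163539550763664}
```

View pics/t0.png

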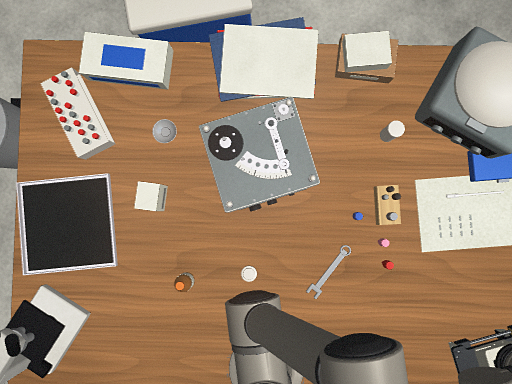

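View pics/s0.png

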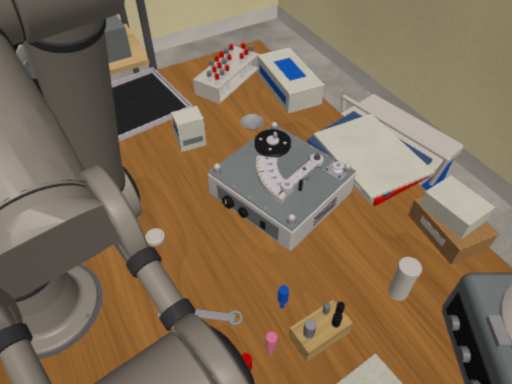

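Top view: the shaker is around (260,155), with the eye near (284,164) and the pivot near (270,123). The tool block is at (388,205). Pin candidates are the grey head at (391,216) in the block and the blue (358,216), pink (385,243) and red (388,265) ones. The grey one fits: it is steel, in the block's end half, opposite the screwdrivers. I'll confirm that in a crop.

```bash
python3 - <<'E'
from h import *
t=cv2.imread('pics/t0.png');s=cv2.imread('pics/s0.png')
f=lambda i,x,y,w,h,k:cv2.resize(i[y:y+h,x:x+w],None,fx=k,fy=k,interpolation=cv2.INTER_CUBIC)
A=f(t,220,95,80,100,5)   #400x500
B=f(t,350,175,60,50,6.5) #390x325
C=f(s,280,280,78,55,5)   #390x275
o=np.zeros((600,790,3),np.uint8);o[:500,:400]=A;o[:325,400:790]=B;o[325:600,400:790]=C
cv2.imwrite('pics/c1.png',o)
E
```

```text
(no output)
```

View pics/c1.png

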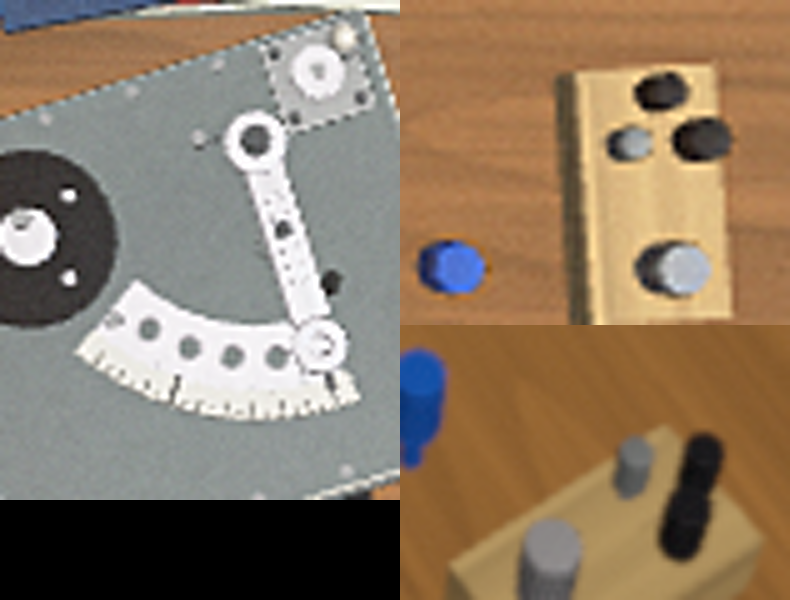

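The crop confirms it: the steel pin head's top is at about (394,216.5) in the top view and (310,324) in the side view. In the top view the index holes are at (275,166), (266,166), (258,164) and (250,161). The third, (258,164), lines up with the long mark at (255.4,172.6). Now I'll measure these precisely.

```bash
python3 - <<'E'
from h import *
k=5
def blob(img,x,y,w,h,lo,hi,minA,sat=None):
    c=cv2.resize(cv2.imread('pics/'+img)[y:y+h,x:x+w],None,fx=k,fy=k,interpolation=cv2.INTER_CUBIC)
    g=cv2.cvtColor(c,cv2.COLOR_BGR2HSV)
    m=cv2.inRange(g[:,:,2],lo,hi)
    if sat:m&=cv2.inRange(g[:,:,1],0,sat)
    n,_,st,ce=cv2.connectedComponentsWithStats(m)
    return [((ce[i]+.5)/k-.5+[x,y]).round(2).tolist()+[int(st[i][4]),(st[i][2:4]/k).tolist()] for i in range(1,n) if st[i][4]>minA]
print('pin top',blob('t0.png',383,207,18,18,140,255,60,45))
print('pin side',blob('s0.png',298,312,26,30,100,255,60,60))
for r in blob('t0.png',238,150,52,30,0,165,60):print('plate',r)
for r in blob('t0.png',262,112,20,20,0,140,60):print('piv',r)
for u,v,z,nm in[(393.8,216.5,.089,'pin'),(258,164.4,.101,'h3'),(271,123,.119,'piv'),(284,164,.119,'eye'),(275.4,166.4,.101,'h1'),(249.8,160.6,.101,'h4')]:print(nm,ray('top',u,v,z).round(4))
print(ray('side',310.4,324,.089).round(4))
E
```

```text
pin top [[393.43, 215.99, 1116, [8.0, 7.8]]]
pin side [[310.21, 324.34, 2721, [11.8, 12.0]], [308.9, 336.75, 198, [9.8, 5.8]]]
plate [259.5, 153.69, 6853, [40.8, 11.0]]
plate [287.12, 154.46, 1285, [6.0, 13.2]]
plate [249.33, 160.41, 316, [3.8, 4.2]]
plate [257.35, 164.08, 313, [3.8, 4.2]]
plate [266.03, 165.87, 314, [4.2, 4.4]]
plate [274.97, 165.92, 343, [4.6, 4.4]]
plate [288.9, 166.86, 113, [1.8, 4.8]]
plate [254.67, 176.32, 5024, [52.0, 12.0]]
plate [285.51, 170.86, 175, [2.4, 4.4]]
piv [271.3, 116.06, 242, [9.2, 2.0]]
piv [278.48, 118.22, 125, [2.4, 2.6]]
piv [264.63, 125.0, 650, [7.4, 14.4]]
piv [270.57, 122.65, 678, [5.8, 6.0]]
piv [277.8, 126.6, 259, [2.2, 9.6]]
pin [ 0.4402 -0.339   0.089 ]
h3 [0.574  0.0323 0.101 ]
piv [ 0.6844 -0.0008  0.119 ]
eye [ 0.5745 -0.0378  0.119 ]
h1 [ 0.5694 -0.0151  0.101 ]
h4 [0.5839 0.0548 0.101 ]
[ 0.442  -0.3404  0.089 ]
```

```bash
python3 -m jog '[[[0.2,0.039,-0.0085,0,0],[0.2,0.078,-0.017,0,0],[0.2,0.117,-0.0255,0,0],[0.2,0.156,-0.034,0,0],[0.2,0.195,-0.0425,0,0]]]' 20
python3 -m jog '[[[0.2,0.039,-0.0085,0,0],[0.2,0.078,-0.017,0,0],[0.2,0.117,-0.0255,0,0],[0.2,0.126,-0.0275,0.03,0],[0.2,0.126,-0.0275,0.06,0]]]'
python3 - <<'E'
from h import *
from scipy.optimize import least_squares
P=np.array([ray('top',u,v,.101)[:2] for u,v in[(274.97,165.92),(266.03,165.87),(257.35,164.08),(249.33,160.41)]])
pv=ray('top',270.57,122.65,.119)[:2]
def model(q):
    a=q[2]-np.radians(12)*np.arange(4); return q[:2]+.115*np.c_[np.cos(a),np.sin(a)]
f=lambda q:np.r_[(model(q)-P).ravel(),(q[:2]-pv)*1]
q=least_squares(f,[*pv,np.pi+.5]).x
print('pivot',q[:2],pv,'ang1',np.degrees(q[2]));print(model(q).round(4),(f(q)*1000).round(2))
im=snap('top','t1.png');s=snap('side','s1.png')
o=robot.observe();print(o['time'],o['tool_pos'],o['tool_rot'],o['opening'])
E
```

```text
time: 0.52
tool_pos: [0.3304, -0.4018, 0.2345]
tool_rot: [-3.141, 0.0, 0.3]
contact_force: [0.3, -0.5, 0.8]
opening: 0.0628
grip_force: 0.0
time: 0.93
tool_pos: [0.4447, -0.338, 0.175]
tool_rot: [3.138, -0.003, 0.305]
contact_force: [-0.2, -0.4, -0.8]
opening: 0.0548
grip_force: 0.0
pivot [6.84979402e-01 3.81189562e-04] [6.85340045e-01 3.51388750e-04] ang1 187.0347460708329
[[ 0.5708 -0.0137]
 [ 0.5704  0.0103]
 [ 0.575   0.0339]
 [ 0.5844  0.0561]] [ 0.16  0.16  0.05 -0.06  0.19 -0.13 -0.03 -0.01 -0.36  0.03]
1.0333 [ 0.43982673 -0.33661026  0.16999427] [-3.13253157  0.00490515  0.30261916] 0.05509375190055401
```

```bash
python3 -m jog '[[[0.2,0,0,0.03,0],[0.2,0,0,0.06,0],[0.2,0,0,0.09,0],[0.2,0,0,0.106,0],[0.2,0,0,0.117,0]]]'
python3 -m jog '[[[-0.3,0,0,0,0],[-0.6,0,0,0,0],[-0.8,0,0,0,0],[-0.8,0,0,0,0],[-0.8,0,0,0,0]]]' 25
```

```text
time: 1.45
tool_pos: [0.4406, -0.3398, 0.0569]
tool_rot: [-3.14, 0.001, 0.3]
contact_force: [-0.0, -0.4, -0.0]
opening: 0.0551
grip_force: 0.0
time: 1.87
tool_pos: [0.442, -0.3401, 0.0591]
tool_rot: [3.139, -0.001, 0.301]
contact_force: [0.7, 0.6, 0.4]
opening: 0.0264
grip_force: 0.0
```

```bash
python3 -m jog '[[[-1,0,0,0,0],[-1,0,0,0,0],[-1,0,0,0,0],[-1,0,0,0,0]]]' 40
python3 -m jog '[[[-1,0,0,-0.02,0],[-1,0,0,-0.05,0],[-1,0,0,-0.09,0],[-1,0,0,-0.12,0],[-1,0,0,-0.15,0]]]'
python3 - <<'E'
from h import *
s=snap('side','s2.png');t=snap('top','t2.png')
o=robot.observe();print(o['tool_pos'],o['opening'],o['grip_force'])
u=proj('side',o['tool_pos']).astype(int);print(u,proj('top',o['tool_pos']))
c=s[max(u[1]-60,0):u[1]+60,u[0]-70:u[0]+70,::-1];cv2.imwrite('pics/c2.png',cv2.resize(c,None,fx=5,fy=5,interpolation=cv2.INTER_CUBIC))
E
```

```text
time: 2.2
tool_pos: [0.4418, -0.3397, 0.0588]
tool_rot: [3.14, -0.001, 0.301]
contact_force: [-1.6, 1.1, 6.5]
opening: 0.0211
grip_force: 40.0
time: 2.62
tool_pos: [0.4413, -0.3393, 0.2096]
tool_rot: [3.141, -0.0, 0.301]
contact_force: [0.8, -0.9, -2.1]
opening: 0.0211
grip_force: 40.0
[ 0.44324743 -0.34119851  0.21315434] 0.021195925884587696 39.998586773872375
[318 290] [408.28542887 215.93652612]
```

View pics/c2.png

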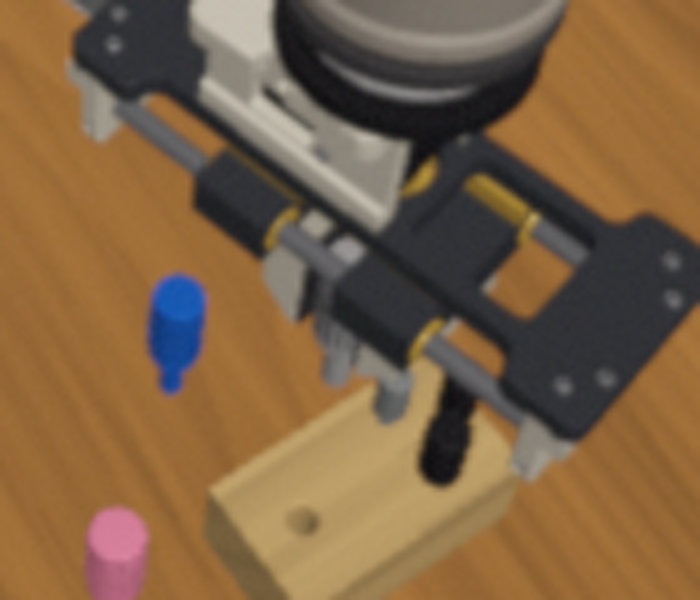

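The pin is held, with its shank visible below the fingers, and the block hole is empty. Next I'll refine the eye at rest.

```bash
python3 - <<'E'
from h import *
t=cv2.imread('pics/t0.png');s=cv2.imread('pics/s0.png')
pv=np.array([.68498,.00038])
k=8
x,y=274,154
c=cv2.resize(t[y:y+20,x:x+20],None,fx=k,fy=k,interpolation=cv2.INTER_CUBIC)
g=cv2.cvtColor(c,cv2.COLOR_BGR2GRAY)
ci=cv2.HoughCircles(cv2.GaussianBlur(g,(5,5),0),cv2.HOUGH_GRADIENT,1,60,param1=80,param2=10,minRadius=38,maxRadius=50)
for a in ci[0]:
    u=(a[:2]+.5)/k-.5+[x,y]; E=ray('top',*u,.119)[:2];d=E-pv
    print('eye',u,a[2]/k,E,np.hypot(*d),np.degrees(np.arctan2(*d[::-1]))%360)
for z in(.105,.112,.119):
    d=ray('top',285.51,170.86,z)[:2]-pv;print('pointer',np.hypot(*d),np.degrees(np.arctan2(*d[::-1]))%360)
hsv=cv2.cvtColor(t,cv2.COLOR_BGR2HSV)
m=cv2.inRange(hsv,(60,15,60),(110,120,190)); m[:90]=0;m[220:]=0;m[:,:190]=0;m[:,330:]=0
m=cv2.morphologyEx(m,cv2.MORPH_OPEN,np.ones((3,3)))
cs=max(cv2.findContours(m,0,2)[0],key=cv2.contourArea);bx=cv2.boxPoints(cv2.minAreaRect(cv2.convexHull(cs)))
W=np.array([ray('top',*b,.085)[:2] for b in bx])
for i in range(4):
    d=W[(i+1)%4]-W[i];print('edge',np.hypot(*d),np.degrees(np.arctan2(*d[::-1])))
a=cv2.resize(t[145:185,235:300],None,fx=6,fy=6,interpolation=cv2.INTER_CUBIC)
b=cv2.resize(s[140:205,245:335],None,fx=6,fy=6,interpolation=cv2.INTER_CUBIC)
o=np.zeros((600,540,3),np.uint8);o[:390,:540]=b;o[390:,:390]=a[:210];cv2.imwrite('pics/c3.png',o)
E
```

```text
eye [283.875 163.625] 5.175 [ 0.57554746 -0.03740399] 0.11577180332532523 199.04835821106673
pointer 0.13457384429340954 198.6101132804233
pointer 0.13507986598980204 198.4398385061671
pointer 0.1355870717904357 198.27083618055434
edge 0.030529052141387944 -89.07433346254484
edge 0.011199556158052022 -178.7119540456975
edge 0.03051686021262305 90.93446226712854
edge 0.011204324556569046 1.3502411514018318
```

View pics/c3.png

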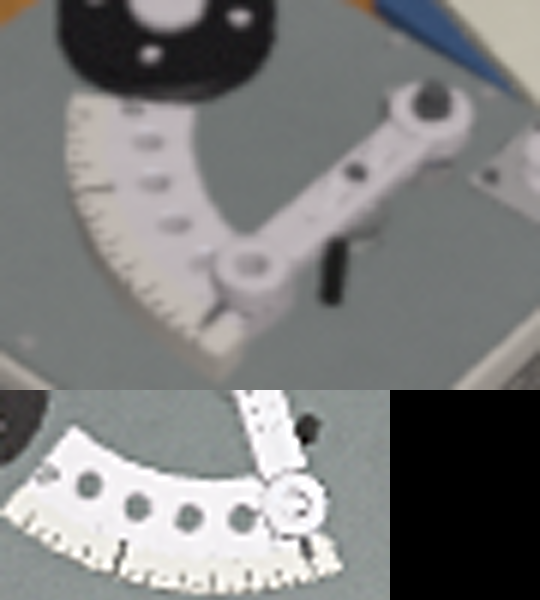

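Side view: the eye hole is at (286.6,183.4), hole 3 at (270.4,170.3), and the pivot at (316.9,155.9). The long mark at about (261,171) lies beside the third hole. I'll cross-check against the top view while moving the pin towards the eye.

```bash
python3 - <<'E'
from h import *
for u,v,z in[(286.6,183.4,.119),(270.4,170.3,.101),(316.9,155.9,.119),(310.2,324.3,.089)]:print(ray('side',u,v,z)[:2].round(4))
print(ray('top',393.43,215.99,.089))
T=np.array([.5758,-.0373]);o=robot.observe();d=T-np.array([.4413,-.339]);y=.3008
print(o['tool_pos'],d@[np.cos(y),np.sin(y)],d@[np.sin(y),-np.cos(y)])
E
```

```text
[ 0.5767 -0.0381]
[0.5752 0.032 ]
[0.6901 0.0038]
[ 0.4414 -0.3407]
[ 0.44158136 -0.33799278  0.089     ]
[ 0.44324743 -0.34119851  0.21315434] 0.2178499165083137 -0.2483033505156963
```

```bash
python3 -m jog '[[[-1,0.018,-0.020,0,0],[-1,0.042,-0.047,0,0],[-1,0.067,-0.076,0,0],[-1,0.092,-0.104,0,0],[-1,0.116,-0.132,0,0]]]'
python3 -m jog '[[[-1,0.025,-0.028,0,0],[-1,0.050,-0.056,0,0],[-1,0.075,-0.084,0,0],[-1,0.092,-0.104,0,0],[-1,0.1015,-0.1155,0,0]]]'
python3 -m jog '[[[-1,0,0,0.015,0],[-1,0,0,0.030,0],[-1,0,0,0.033,0],[-1,0,0,0.033,0]]]'
python3 - <<'E'
from h import *
L=[]
for i in range(6):
    t=robot.read_camera('top');s=robot.read_camera('side');o=robot.observe();L.append(np.r_[o['tool_pos'],o['contact_force']])
L=np.array(L);print(L.mean(0).round(4),L.std(0).round(4),o['time'])
cv2.imwrite('pics/s3.png',s[:,:,::-1]);u=proj('side',L.mean(0)[:3]+[0,0,-.03]).astype(int)
cv2.imwrite('pics/c4.png',cv2.resize(s[u[1]-35:u[1]+45,u[0]-50:u[0]+50,::-1],None,fx=7,fy=7,interpolation=cv2.INTER_CUBIC));print(u)
E
```

```text
time: 3.13
tool_pos: [0.513, -0.1772, 0.2066]
tool_rot: [-3.14, 0.001, 0.3]
contact_force: [0.1, 0.0, -0.6]
opening: 0.0214
grip_force: 40.0
time: 3.55
tool_pos: [0.5761, -0.0352, 0.2064]
tool_rot: [-3.14, 0.001, 0.304]
contact_force: [-0.6, -0.7, -1.0]
opening: 0.0214
grip_force: 40.0
time: 3.88
tool_pos: [0.5747, -0.0384, 0.1728]
tool_rot: [-3.14, 0.004, 0.301]
contact_force: [0.0, 0.2, -0.7]
opening: 0.0214
grip_force: 40.0
[ 0.576  -0.0389  0.1751 -0.0957  0.0641 -1.0228] [1.000e-04 1.000e-04 3.000e-04 2.920e-01 3.766e-01 5.247e-01] 4.4833
[287 175]
```

View pics/c4.png

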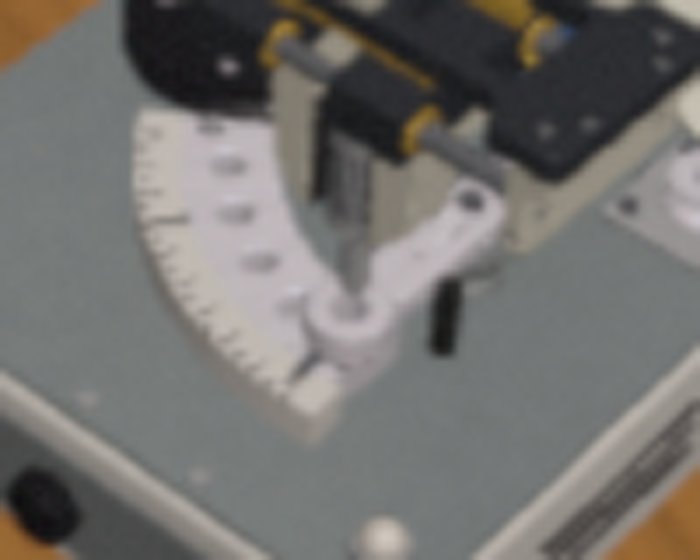

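The tip is just above the eye and in line with it in this view (crop (350,300)). I'll lower it gently.

```bash
python3 -m jog '[[[-1,0,0,0.003,0],[-1,0,0,0.006,0],[-1,0,0,0.009,0],[-1,0,0,0.011,0],[-1,0,0,0.013,0]]]'
python3 -m jog '[[[-1,0,0,0.001,0],[-1,0,0,0.002,0],[-1,0,0,0.003,0],[-1,0,0,0.003,0]]]'
python3 - <<'E'
from h import *
L=[]
for i in range(4):
    s=robot.read_camera('side');o=robot.observe();L.append(np.r_[o['tool_pos'],o['contact_force']])
L=np.array(L);print(L.mean(0).round(4),o['time'])
E
```

```text
time: 4.9
tool_pos: [0.5757, -0.0385, 0.1613]
tool_rot: [-3.141, 0.0, 0.301]
contact_force: [-0.1, 1.1, -0.4]
opening: 0.0211
grip_force: 40.0
time: 5.23
tool_pos: [0.5757, -0.0384, 0.1585]
tool_rot: [-3.141, 0.0, 0.301]
contact_force: [-0.7, 2.5, -1.9]
opening: 0.0218
grip_force: 40.0
[ 0.5757 -0.0385  0.1586 -0.1463  1.9979 -2.0073] 5.4333
```

```bash
python3 -m jog '[[[-1,0,0,0.0015,-0.033],[-1,0,0,0.003,-0.033],[-1,0,0,0.003,-0.033]]]' 55
python3 -m jog '[[[-1,0.0001,-0.004,0,0.035],[-1,0.0003,-0.008,0,0.070],[-1,0.0006,-0.012,0,0.105],[-1,0.0011,-0.016,0,0.140],[-1,0.0018,-0.020,0,0.175]]]'
python3 - <<'E'
from h import *
L=[]
for i in range(4):
    s=robot.read_camera('side');o=robot.observe();L.append(np.r_[o['tool_pos'],o['contact_force']])
L=np.array(L);print(L.mean(0).round(4),o['tool_rot'],o['time'])
d=L.mean(0)[:2]-[.685,-.0007];print(np.hypot(*d),np.degrees(np.arctan2(*d[::-1]))%360)
E
```

```text
time: 5.68
tool_pos: [0.5758, -0.0385, 0.1556]
tool_rot: [-3.141, -0.0, 0.333]
contact_force: [-0.2, 2.2, -1.3]
opening: 0.021
grip_force: 55.0
time: 6.1
tool_pos: [0.5713, -0.0208, 0.1558]
tool_rot: [3.138, -0.0, 0.156]
contact_force: [0.1, -3.8, -2.5]
opening: 0.0211
grip_force: 55.0
[ 0.5712 -0.0202  0.1558 -0.2516 -4.3937 -2.453 ] [ 3.13978078e+00 -1.66174813e-04  1.59507254e-01] 6.3
0.11549604829318898 189.7188419002857
```

The eye follows, with a spring force of about 4.4 N and no radial load. Continuing.

```bash
python3 -m jog '[[[-1,0.0001,-0.004,0,0.035],[-1,0.0003,-0.008,0,0.070],[-1,0.0006,-0.012,0,0.105],[-1,0.0011,-0.016,0,0.140],[-1,0.0018,-0.020,0,0.175]]]'
python3 -m jog '[[[-1,0.0001,-0.004,0,0.035],[-1,0.0003,-0.008,0,0.070],[-1,0.0006,-0.012,0,0.105],[-1,0.0009,-0.0145,0,0.126],[-1,0.0009,-0.0145,0,0.126]]]'
python3 - <<'E'
from h import *
L=[]
for i in range(4):
    s=robot.read_camera('side');o=robot.observe();L.append(np.r_[o['tool_pos'],o['contact_force']])
L=np.array(L);print(L.mean(0).round(4),o['tool_rot'],o['time'])
d=L.mean(0)[:2]-[.685,-.0007];print(np.hypot(*d),np.degrees(np.arctan2(*d[::-1]))%360)
E
```

```text
time: 6.72
tool_pos: [0.5694, -0.0002, 0.1557]
tool_rot: [3.14, 0.0, -0.018]
contact_force: [-1.4, -6.2, -1.0]
opening: 0.0215
grip_force: 55.0
time: 7.13
tool_pos: [0.5704, 0.0144, 0.1557]
tool_rot: [3.14, 0.001, -0.142]
contact_force: [-2.5, -4.9, -0.7]
opening: 0.021
grip_force: 55.0
[ 0.5703  0.0142  0.1557 -1.9006 -5.9536 -0.2582] [ 3.13952936e+00  8.65724896e-04 -1.41604043e-01] 7.3333
0.11563262995626675 172.61609995936556
```

```bash
python3 -m jog '[[[-1,0.0001,-0.004,0,0.035],[-1,0.0003,-0.008,0,0.070],[-1,0.0006,-0.012,0,0.105],[-1,0.0011,-0.016,0,0.140],[-1,0.0016,-0.019,0,0.166]]]'
python3 - <<'E'
from h import *
L=[]
for i in range(4):
    s=robot.read_camera('side');t=robot.read_camera('top');o=robot.observe();L.append(np.r_[o['tool_pos'],o['contact_force']])
L=np.array(L);p=L.mean(0);print(p.round(4),o['tool_rot'],o['time'])
d=p[:2]-[.685,-.0007];print(np.hypot(*d),np.degrees(np.arctan2(*d[::-1]))%360)
f=lambda i,x,y,w,h,k:cv2.resize(i[y:y+h,x:x+w,::-1],None,fx=k,fy=k,interpolation=cv2.INTER_CUBIC)
cv2.imwrite('pics/c5.png',np.vstack([f(s,235,145,90,60,7),f(t,235,145,90,25,7)]))
E
```

```text
time: 7.75
tool_pos: [0.5742, 0.0327, 0.1556]
tool_rot: [3.139, 0.001, -0.309]
contact_force: [-4.0, -6.4, 1.2]
opening: 0.0212
grip_force: 55.0
[ 0.5742  0.0326  0.1556 -3.5959 -6.6585  1.0306] [ 3.13882158e+00  1.50046031e-03 -3.07732270e-01] 8.15
0.11574134876712984 163.2697425484496
```

View pics/c5.png

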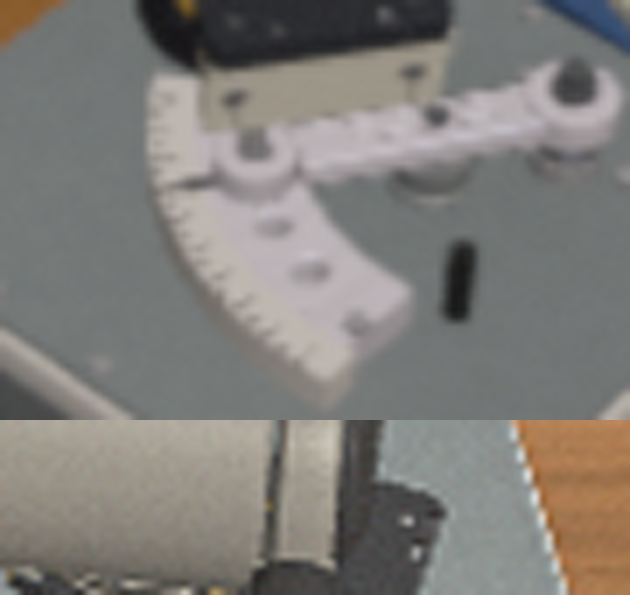

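The pointer lies on the long mark at crop (190,184), and holes 1 and 2 are visible behind it, so the eye is over hole 3. I'll lower gently and feel for it.

```bash
python3 -m jog '[[[-1,0,0,0.003,0],[-1,0,0,0.006,0],[-1,0,0,0.0085,0],[-1,0,0,0.0085,0],[-1,0,0,0.0085,0]]]'
python3 -m jog '[[[-1,0,0,0.001,0],[-1,0,0,0.002,0],[-1,0,0,0.002,0],[-1,0,0,0.002,0]]]'
```

```text
time: 8.57
tool_pos: [0.5745, 0.0323, 0.1471]
tool_rot: [3.139, 0.001, -0.308]
contact_force: [-1.5, -7.4, -1.2]
opening: 0.0213
grip_force: 55.0
time: 8.9
tool_pos: [0.5747, 0.0323, 0.1463]
tool_rot: [3.139, -0.001, -0.308]
contact_force: [-4.1, -6.9, 6.5]
opening: 0.0212
grip_force: 55.0
```

```bash
python3 -m jog '[[[-1,0,0,-0.0006,0],[-1,0,-0.0005,-0.0006,0],[-1,0,-0.001,-0.0006,0],[-1,0,-0.001,-0.0006,0]]]'
python3 -m jog '[[[-1,0,-0.0004,0,0],[-1,0,-0.0008,0,0],[-1,0,-0.0008,0,0],[-1,0,-0.0008,0,0]]]'
```

```text
time: 9.23
tool_pos: [0.5749, 0.0329, 0.1463]
tool_rot: [3.138, 0.0, -0.308]
contact_force: [-3.9, -8.4, 3.6]
opening: 0.021
grip_force: 55.0
time: 9.57
tool_pos: [0.5752, 0.034, 0.1462]
tool_rot: [3.139, -0.0, -0.308]
contact_force: [-3.1, -6.7, 2.9]
opening: 0.0208
grip_force: 55.0
```

```bash
python3 -m jog '[[[-1,0,-0.0005,0,0],[-1,0,-0.001,0,0],[-1,0,-0.001,0,0],[-1,0,-0.001,0,0]]]'
python3 -m jog '[[[-1,0,-0.0005,0,0],[-1,0,-0.001,0,0],[-1,0,-0.001,0,0],[-1,0,-0.001,0,0]]]'
python3 -m jog '[[[-1,0,-0.0005,0,0],[-1,0,-0.001,0,0],[-1,0,-0.001,0,0],[-1,0,-0.001,0,0]]]'
```

```text
time: 9.9
tool_pos: [0.5755, 0.0349, 0.1462]
tool_rot: [3.139, -0.0, -0.308]
contact_force: [-3.1, -6.9, 3.3]
opening: 0.0209
grip_force: 55.0
time: 10.23
tool_pos: [0.5759, 0.0359, 0.1463]
tool_rot: [3.139, -0.0, -0.308]
contact_force: [-2.3, -7.8, 2.7]
opening: 0.0211
grip_force: 55.0
time: 10.57
tool_pos: [0.576, 0.0364, 0.1462]
tool_rot: [3.138, 0.0, -0.308]
contact_force: [-2.9, -8.6, 2.5]
opening: 0.0212
grip_force: 55.0
```

```bash
python3 - <<'E'
from h import *
L=[];S=[]
for i in range(6):
    S.append(robot.read_camera('side').astype(float));o=robot.observe();L.append(np.r_[o['tool_pos'],o['contact_force'],o['torque']])
p=np.array(L).mean(0);print(p.round(4),o['time'])
s=np.mean(S,0).astype(np.uint8);s0=cv2.imread('pics/s0.png')[:,:,::-1]
f=lambda i,x,y,w,h,k:cv2.resize(i[y:y+h,x:x+w,::-1],None,fx=k,fy=k,interpolation=cv2.INTER_CUBIC)
cv2.imwrite('pics/c6.png',np.hstack([f(s,250,150,36,44,11),f(s0,250,150,36,44,11)]))
E
```

```text
[ 0.576   0.0364  0.1462 -3.6162 -8.5355  2.4899 -1.7255  0.6817 -0.0393] 10.8667
```

View pics/c6.png

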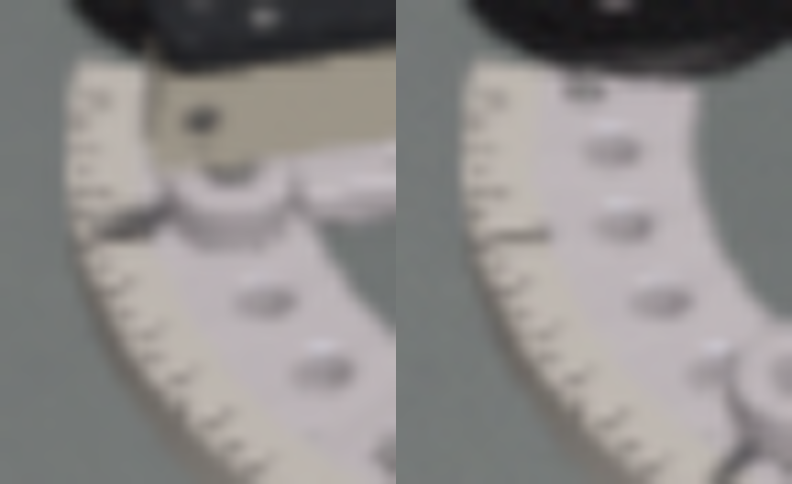

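```bash
python3 - <<'E'
from h import *
pv=np.array([.685,-.0007])
for a in (160,161,162,163,164,165):
    c=np.array([np.cos(np.radians(a)),np.sin(np.radians(a))])
    P=lambda r,z:((proj('side',[*(pv+r*c),z])+.5-[250,150])*11).round(0)
    print(a,'eye',P(.115,.119),'eye left/bot',P(.130,.105),'tip@.105',P(.136,.105),'@.110',P(.136,.110),'mark',P(.124,.101),P(.140,.101),'hole',P(.115,.101))
d=np.array([.576,.0364])-pv;print(np.degrees(np.arctan2(*d[::-1]))%360)
E
```

```text
160 eye [223. 149.] eye left/bot [155. 202.] tip@.105 [129. 206.] @.110 [129. 190.] mark [182. 212.] [111. 220.] hole [221. 207.]
161 eye [225. 156.] eye left/bot [157. 210.] tip@.105 [130. 213.] @.110 [131. 197.] mark [183. 219.] [112. 228.] hole [223. 214.]
162 eye [227. 162.] eye left/bot [159. 217.] tip@.105 [133. 221.] @.110 [133. 205.] mark [185. 226.] [115. 236.] hole [225. 220.]
163 eye [229. 168.] eye left/bot [161. 224.] tip@.105 [135. 228.] @.110 [135. 212.] mark [188. 233.] [117. 244.] hole [227. 226.]
164 eye [231. 175.] eye left/bot [164. 231.] tip@.105 [137. 236.] @.110 [138. 220.] mark [190. 239.] [119. 251.] hole [229. 233.]
165 eye [234. 181.] eye left/bot [166. 238.] tip@.105 [140. 243.] @.110 [140. 227.] mark [192. 246.] [122. 259.] hole [232. 239.]
161.20312165201074
```

```bash
python3 - <<'E'
from h import *
from scipy.optimize import least_squares
pv=np.array([.685,-.0007])
S=np.mean([robot.read_camera('side').astype(float) for i in range(6)],0).astype(np.uint8)
cv2.imwrite('pics/s6.png',S[:,:,::-1])
s0=cv2.imread('pics/s0.png')
g0=cv2.cvtColor(s0,cv2.COLOR_BGR2GRAY);g1=cv2.cvtColor(S,cv2.COLOR_RGB2GRAY)
def P(a,r,z):
    c=np.array([np.cos(np.radians(a)),np.sin(np.radians(a))]);return proj('side',[*(pv+r*c),z])
print('rest tip pred z.105,.112',P(199.05,.1345,.105),P(199.05,.1345,.112))
print(g0[186:200,274:290])
print('now');print(g1[160:177,256:285])
print('rest eye pred',P(199.05,.115,.119),'now163',P(163,.115,.119))
print(g0[172:196,287])
E
```

```text
rest tip pred z.105,.112 [280.83627565 192.24357777] [280.97028811 190.21656067]
[[183 182 183 182 181 170 137 146 173 182 180 177 177 176 177 183]
 [185 185 185 185 184 179 144 125 146 163 176 183 185 184 186 185]
 [185 185 185 185 184 181 157 128 130 142 156 164 172 176 171 164]
 [185 185 184 182 177 178 164 132 126 137 145 151 157 158 156 152]
 [184 185 185 184 181 177 155 116 110 131 141 146 149 150 150 148]
 [173 179 185 185 182 162 124  98 113 135 138 142 147 151 147 138]
 [170 182 186 184 169 132 103 125 158 170 162 135 131 142 144 140]
 [177 181 183 180 152 116 126 162 179 182 177 158 143 141 142 139]
 [153 153 172 166 142 145 165 180 185 184 174 157 144 142 141 133]
 [132 147 171 173 162 171 182 185 184 185 179 161 145 139 131 124]
 [126 134 149 146 165 181 184 185 185 182 170 152 137 128 122 120]
 [126 127 130 131 156 176 183 184 182 170 154 139 128 122 119 120]
 [127 127 128 128 138 154 169 178 169 155 144 133 123 120 119 119]
 [123 126 128 128 131 135 142 151 150 145 143 130 122 120 119 120]]
now
[[147 161 171 177 182 182 168 136 137 146 133 108  94 106 138 149 150 149
  
[... 1457 characters left out ...]
79 182 184 177 147 119 115 116 115 115]
 [112 130 161 166 176 182 183 183 183 183 182 179 176 176 177 178 179 178
  182 183 183 183 182 161 133 117 115 116 115]
 [111 116 147 159 175 181 183 184 184 184 183 182 182 182 182 183 184 186
  186 184 183 182 182 175 156 129 117 116 116]
 [117 109 135 164 175 164 174 182 184 183 182 182 182 182 182 184 189 184
  182 180 179 180 181 180 175 145 120 116 115]
 [118 108 113 133 147 166 180 183 184 184 182 182 182 182 180 176 170 164
  160 155 164 177 182 183 182 162 133 118 115]]
rest eye pred [286.47738689 183.51204387] now163 [270.33636904 164.81002248]
[114 116 116 117 116 118 134 164 180 184 161 144 140 149 176 184 176 158
 150 151 142 141 142 139]
```

Contact stays at plate height (tip about 0.1008 m). The eye now reads slightly ahead of the mark, so I'll go back about 2 mm and probe radially.

```bash
python3 -m jog '[[[-1,0,0.001,0,0],[-1,0,0.002,0,0],[-1,0,0.002,0,0]]]'
python3 -m jog '[[[-1,0.0005,0,0,0],[-1,0.001,0,0,0],[-1,0.001,0,0,0]]]'
python3 -m jog '[[[-1,-0.001,0,0,0],[-1,-0.0015,0,0,0],[-1,-0.002,0,0,0],[-1,-0.002,0,0,0]]]'
```

```text
time: 11.42
tool_pos: [0.5754, 0.0348, 0.1462]
tool_rot: [3.139, 0.0, -0.308]
contact_force: [-3.2, -7.1, 2.7]
opening: 0.021
grip_force: 55.0
time: 11.67
tool_pos: [0.5757, 0.0348, 0.1461]
tool_rot: [3.139, 0.002, -0.308]
contact_force: [-4.9, -5.9, 3.7]
opening: 0.0209
grip_force: 55.0
time: 12.0
tool_pos: [0.5752, 0.035, 0.1462]
tool_rot: [3.139, -0.002, -0.308]
contact_force: [-0.9, -7.8, 0.5]
opening: 0.0212
grip_force: 55.0
```

```bash
python3 -m jog '[[[-1,0,0,-0.002,0],[-1,0.001,0.001,-0.002,0],[-1,0.001,0.001,-0.002,0],[-1,0.001,0.001,0.0005,0],[-1,0.001,0.001,0.0005,0]]]'
python3 -m jog '[[[-1,0,0,-0.0025,0],[-1,0,-0.002,-0.0025,0],[-1,0,-0.002,-0.0025,0],[-1,0,-0.002,0,0],[-1,0,-0.002,0,0]]]'
python3 -m jog '[[[-1,0,0,-0.0025,0],[-1,0,-0.002,-0.0025,0],[-1,0,-0.002,-0.0025,0],[-1,0,-0.002,0,0],[-1,0,-0.002,0,0]]]'
python3 -m jog '[[[-1,0,0,-0.0025,0],[-1,0,-0.0015,-0.0025,0],[-1,0,-0.0015,-0.0025,0],[-1,0,-0.0015,0,0],[-1,0,-0.0015,0,0]]]'
```

```text
time: 12.42
tool_pos: [0.5751, 0.034, 0.1453]
tool_rot: [3.139, 0.001, -0.308]
contact_force: [-1.8, -6.6, -0.0]
opening: 0.0209
grip_force: 55.0
time: 12.83
tool_pos: [0.5756, 0.0359, 0.1452]
tool_rot: [3.139, 0.001, -0.308]
contact_force: [-2.2, -7.4, 0.1]
opening: 0.0211
grip_force: 55.0
time: 13.25
tool_pos: [0.5764, 0.0379, 0.1463]
tool_rot: [3.139, -0.0, -0.308]
contact_force: [-4.4, -7.0, 6.9]
opening: 0.0209
grip_force: 55.0
time: 13.67
tool_pos: [0.5769, 0.0392, 0.1465]
tool_rot: [3.139, -0.001, -0.308]
contact_force: [-4.4, -6.9, 6.9]
opening: 0.0211
grip_force: 55.0
```

The taps at y=0.0340 and 0.0359 dropped freely, so the hole is between them. I'll go back to about y=0.035 and lower.

```bash
python3 -m jog '[[[-1,0,0,-0.0025,0],[-1,-0.0008,0.0022,-0.0025,0],[-1,-0.0013,0.0043,-0.0025,0],[-1,-0.0013,0.0043,0,0],[-1,-0.0013,0.0043,0,0]]]'
python3 -m jog '[[[-1,0,0,0.001,0],[-1,0,0,0.002,0],[-1,0,0,0.003,0],[-1,0,0,0.003,0]]]'
```

```text
time: 14.08
tool_pos: [0.5747, 0.0353, 0.1455]
tool_rot: [3.139, -0.001, -0.308]
contact_force: [-1.6, -8.3, -0.9]
opening: 0.0214
grip_force: 55.0
time: 14.42
tool_pos: [0.5747, 0.0354, 0.1427]
tool_rot: [3.139, -0.001, -0.308]
contact_force: [-2.0, -7.9, 1.4]
opening: 0.0211
grip_force: 55.0
```

```bash
python3 -m jog '[[[-1,0,0,0.0015,0],[-1,0,0,0.003,0],[-1,0,0,0.0045,0],[-1,0,0,0.0045,0]]]'
python3 -m jog '[[[-1,0,0,0.001,0],[-1,0,0,0.002,0],[-1,0,0,0.003,0],[-1,0,0,0.004,0],[-1,0,0,0.004,0]]]'
```

```text
time: 14.75
tool_pos: [0.5747, 0.0355, 0.1381]
tool_rot: [3.139, -0.001, -0.308]
contact_force: [-1.3, -7.1, 1.1]
opening: 0.0214
grip_force: 55.0
time: 15.17
tool_pos: [0.5747, 0.0355, 0.1342]
tool_rot: [3.139, -0.001, -0.308]
contact_force: [-1.8, -7.8, 1.4]
opening: 0.0211
grip_force: 55.0
```

```bash
python3 -m jog '[[[-1,0,0,0.0007,0],[-1,0,0,0.0014,0],[-1,0,0,0.0020,0],[-1,0,0,0.0020,0],[-1,0,0,0.0020,0]]]'
python3 -m jog '[[[-1,0,0.0005,-0.0003,0],[-1,0,0.001,-0.0003,0],[-1,0,0.0015,-0.0003,0],[-1,0,0.0015,-0.0003,0]]]'
```

```text
time: 15.58
tool_pos: [0.5748, 0.0355, 0.1327]
tool_rot: [3.139, -0.001, -0.308]
contact_force: [-3.4, -7.1, 5.4]
opening: 0.0214
grip_force: 55.0
time: 15.92
tool_pos: [0.5743, 0.0342, 0.1327]
tool_rot: [3.14, -0.001, -0.308]
contact_force: [-1.9, -6.3, 3.2]
opening: 0.0211
grip_force: 55.0
```

The shoulder is on the eye at 0.1327. I'll ease the spring load onto the plate.

```bash
python3 -m jog '[[[-1,0,0.0005,0,0],[-1,0,0.001,0,0],[-1,0,0.0015,0,0],[-1,0,0.0015,0,0]]]'
python3 -m jog '[[[-1,0,0.0005,0,0],[-1,0,0.001,0,0],[-1,0,0.001,0,0]]]'
```

```text
time: 16.25
tool_pos: [0.5742, 0.0339, 0.1327]
tool_rot: [-3.142, -0.001, -0.308]
contact_force: [-0.7, -3.7, 3.7]
opening: 0.0212
grip_force: 55.0
time: 16.5
tool_pos: [0.5741, 0.0338, 0.1327]
tool_rot: [-3.14, -0.002, -0.308]
contact_force: [0.3, -1.6, 6.0]
opening: 0.0209
grip_force: 55.0
```

```bash
python3 -m jog '[[[-1,0,0.0004,0,0],[-1,0,0.0004,0,0]]]' 15
python3 -m jog '[[[-0.45,0,0.0004,0,0],[-0.3,0,0,0,0],[-0.2,0,-0.001,0,0],[-0.1,0,-0.001,0,0],[-0.1,0,-0.001,0,0]]]'
python3 - <<'E'
from h import *
S=np.mean([robot.read_camera('side').astype(float) for i in range(4)],0).astype(np.uint8)
o=robot.observe();print(o['tool_pos'],o['contact_force'],o['opening'],o['time'])
E
```

```text
time: 16.67
tool_pos: [0.5741, 0.0337, 0.1327]
tool_rot: [-3.14, -0.002, -0.308]
contact_force: [0.7, -0.2, 5.7]
opening: 0.0216
grip_force: 15.0
time: 17.08
tool_pos: [0.5734, 0.0342, 0.1317]
tool_rot: [3.142, 0.001, -0.308]
contact_force: [0.5, 0.5, 0.3]
opening: 0.0411
grip_force: 0.0
[0.57357095 0.03396888 0.13199671] [-0.08231526  0.10949388 -0.34817577] 0.04120812199162846 17.2833
```

Released without any jump. I'll raise the gripper clear and check.

```bash
python3 -m jog '[[[-0.1,0,0,-0.015,0],[-0.1,0,0,-0.040,0],[-0.1,0,0,-0.07,0],[-0.1,0,0,-0.1,0],[-0.1,0,0,-0.13,0]]]'
python3 -m jog '[[[-0.1,0,0.03,-0.01,0],[-0.1,0,0.065,-0.01,0],[-0.1,0,0.1,-0.01,0],[-0.1,0,0.135,-0.01,0],[-0.1,0,0.165,-0.01,0]]]'
python3 - <<'E'
from h import *
s=snap('side','s9.png');t=snap('top','t9.png')
f=lambda i,x,y,w,h,k:cv2.resize(i[y:y+h,x:x+w,::-1],None,fx=k,fy=k,interpolation=cv2.INTER_CUBIC)
cv2.imwrite('pics/c7.png',np.hstack([f(s,240,125,80,100,5),f(t,225,100,80,100,5)]))
o=robot.observe();print(o['tool_pos'],o['contact_force'],o['time'])
E
```

```text
time: 17.7
tool_pos: [0.5733, 0.0339, 0.2634]
tool_rot: [3.141, 0.0, -0.308]
contact_force: [1.2, 0.6, 0.3]
opening: 0.0413
grip_force: 0.0
time: 18.12
tool_pos: [0.5227, -0.125, 0.2723]
tool_rot: [3.141, -0.0, -0.308]
contact_force: [0.0, -0.8, -1.0]
opening: 0.0412
grip_force: 0.0
[ 0.52239198 -0.12701396  0.27217591] [-0.08201496 -0.07560767  0.0276899 ] 18.2167
```

View pics/c7.png

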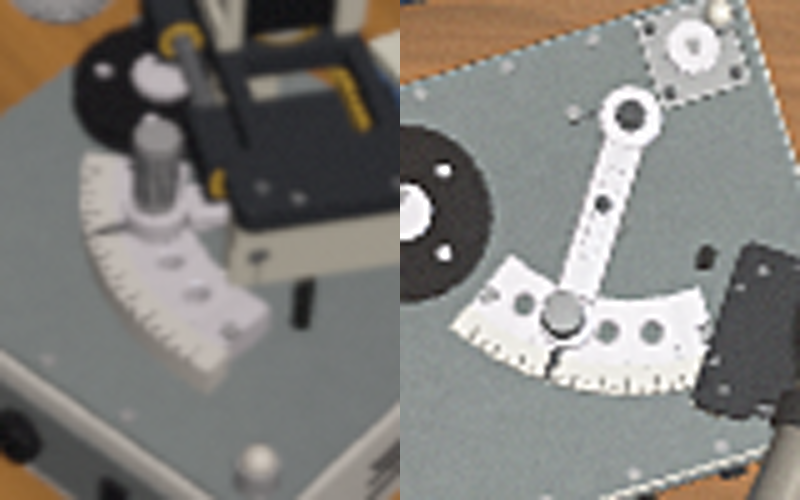

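The pin stands in the third hole with its shoulder on the eye. In the top crop the pointer is on the long mark at (553,360), with holes 1, 2 and 4 open. The arm stays parked.

```bash
python3 -c "
from cell import robot
print(robot.hand_in())"
```

```text
the job is handed in; nothing more can be done
None
```

The steel pin is seated fully home in the third index hole with the tensioner's pointer on the long mark; the arm stays parked by itself, and I handed the job in at about 18 s.

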